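Slide the grating insert home under the leaf spring

ROBOT

A 6-joint arm with a two-finger parallel gripper is mounted at the origin on a cart in front of the work surface, level with it; the furniture and walls round the work are solid. World frame = base frame: x ahead of the robot, y to its left, z up, the work surface at z = 0. Lengths are in m, angles in rad, forces in N, time in s.
With the tool pointing down it reaches from about 0.325 to 1 m from the base axis. Payload 5.1 kg.
Tool frame: the origin (TCP) lies on the mounting face of the last link; the fingertips stand 173 mm ahead of it and the grasp point (between the pads) lies 155 mm ahead of it (arm.tcp_to_grasp is the distance from the TCP to the grasp point, in m); z points along the fingers, y is the line along which they close (so a half turn about z gives the same grasp; the last joint's range is limited). The gripper opens to 85 mm and grips with 20 to 120 N. Pads are 22 mm wide; open, the fingers measure 114 mm over their backs; the gripper's body (76 mm by 85 mm) begins 54 mm behind the grasp point. The pads swing forward as they close: fully open they stand 13 mm farther back than shut.
Start: joints at [1.085, 0.124, 1.65, -0, 1.367, -0.083], TCP at [0.255, 0.598, 0.405] pointing down, gripper open.
Joint ranges: [-2.61, 2.61], [-1.02, 2.33], [0.03, 2.71], [-1.35, 4.49], [0.32, 2.68], [-2.91, 2.91]. Speed limits (rad/s): [2.57, 2.57, 3.14, 3.14, 3.14, 3.14].

INTERFACE

Orientations are given as [roll, pitch, yaw] about the fixed x, y, z axes, in that order (R = Rz(yaw) Ry(pitch) Rx(roll)).
In Python, from rig import arm gives the robot as it stands. The module is installed in compiled form; this text tells all that it offers.
- The arm moves only by the shell command python3 -m handwheel 'ROWS' [FORCE]. ROWS is a JSON object of lists of equal length, an entry for each row: "fingers": the opening, from -1 (shut) to 1 (fully open); "xyz": the shift along the tool's x, y, z in cm, a list of three; "twist": the turn, a rotation vector about the tool's x, y, z in rad, a list of three. A call has 1 to 8 rows; each row shifts and turns the commanded pose from where the row before left it, along the tool's axes as they then stand; what a row does not reach is not made up. A row lasts 1/10 s, in which the tool goes at most 50 mm and 8.59 degrees, less where a joint would pass 70% of its speed; a pose out of reach is approached as far as the arm can. A call is refused whole if a number of a shift passes 5 or a number of a turn 0.15, either way. A call with a gripper value outside its range is refused whole. The fingers move at their own pace and stop on an object; FORCE is the grip in N (left out, the last holds). Time passes only in rows, so rows that do not move let the fingers close. It gives the time, the measured TCP pose, the force, the opening and the grip force at its end, in the units of the state.
- arm.get_state(): the state, without advancing time (a new reading comes with each control period).
- arm.read_camera(name): name is "scene" or "top" or "wrist"; returns a dict with "frame" (420x560x3 uint8, red, green, blue), "fx", "fy", "cx", "cy" (pixels), "R" (3x3) and "t" (3): a world point X has camera coordinates R X + t. Camera axes: x right, y down, z forward; pixel columns grow to the right and rows downward; lengths in m; the calibration is good to about 2 mm. A picture is of the moment at which its call begins. There is no depth.
- arm.sign_off(): hands the job in; it is judged then, once.
The state is a dict: "clock": time; "joints": joint angles; "joint_vel": joint speeds; "joint_torque": joint torques, N m; "ee_pos": TCP position; "tcp_rot": TCP orientation; "force": force on the tool from outside, world axes, zero at the start; "ft_torque": the same for the moment, N m; "width": opening from 0.0 (shut) to 1.0 (fully open); "finger_force": force on a finger pad.
Only numpy, scipy, OpenCV 4.12 (cv2) and the standard library are available. Lean on these libraries where they do the work, as an engineer would, in place of code of your own. Each camera call takes 0.05 s, during which the arm holds its last target. There are 200 camera calls.

TASK

Fit the loose grating insert into the worktop grater: with the fingertips (the orange thumb pad is made for it) press the insert hard down against its sprung plate and, keeping it pressed, push it along under the black bridge and its leaf spring until its nose is fully home against the white end stop. The insert is only pressed and pushed, never lifted; leave the things standing around it where they are; finish with the hand clear and the insert held in place by the spring.

Things in the scene. Friction and masses are not known exactly. Their poses are not given: they have to be found in the camera images.
- grater: white grater frame fixed to the worktop, 265x116x43 mm. Origin on the worktop under the channel; x = slide direction, from the open end (x -140) to the white end stop's face (x +115; stop 36 high, 10 thick), z up. Channel 93 wide between side walls (tops z 28). A black bridge holds two cross bars over it, x 25-35 and 60-70, posts at both sides x 21-74. Smooth, friction about 0.25.
- grater_stop (a point): middle of the inner face of the white end stop, 21 mm above the worktop; axes as the grater's.
- grater_bar (a point): middle of the lower edge of the first black cross bar, on the side the insert comes from: grater x 25 mm, z 27 mm. The bars' undersides are at z 27, tops at z 43. The steel leaf spring hangs between the bars. Axes as the grater's.
- insert_pad (a point): middle of the orange thumb pad (34x84 mm) on the insert's upper face; z 32 mm at the start, 25 pressed right down. Insert: black plate with steel grating face, 140 long x 90 wide x 8 thick, 0.15-0.31 kg, loose in the channel on a sprung plate; x towards its nose, z up. 17 mm ahead of this point an orange ridge (5 high, 10 long, 76 wide) crosses it, to push against. Finger friction 0.6.
- insert: the loose grating insert (see insert_pad) as a whole; origin at the centre of its underside, x towards its nose, z up.
- insert_nose (a point): rounded front end of the insert that goes in first, mid-width, mid-thickness: 123 mm ahead of insert_pad and 4 mm lower; axes as the insert's. At the start 7 to 20 mm short of the first cross bar and 97 to 110 mm from the stop.
- lift_plate (a joint): depth to which the sprung plate under the insert is pressed, m: 0 up, 0.007 bottomed; it pushes up with about 8 N at 0, 16 N at 0.007. Up, the insert's top is 5 mm too high for the bars and its nose runs against the first one; at 0.005 and deeper it passes under. Once under, the bars keep it down (about 0.005) when let go.
- leaf (a joint): lift of the leaf spring, m: 0 hanging free (lowest line at grater x 47.5 mm, z 23.5 mm), 0.0015 with the insert fully pressed down under it, about 0.0035 with the insert let go under the bars. It presses on the insert with 2 to 6 N.
- teaspoon: steel teaspoon, 130x27x11, lying beside the grater; origin at its underside centre
- salt_shaker: glass salt shaker with grey cap, 44x44x90; origin under its centre
- spice_jar: spice jar with green cap, 46x46x106; origin under its centre
- striped_beaker: red and white striped beaker, 69x69x85; origin under its centre
- candle_glass: yellow candle in a glass, 68x68x82; origin under its centre
- mug: white mug with grey dots, 82x114x91, handle to one side; origin under its centre

How it is judged:
On the way, in this order (a step that is already met when the one before it is completed fails the run):
1. the insert is pressed down on the sprung plate by the fingers on it (value of joint lift_plate above 0.003 m and contact force between the fingers and insert above 3 N), for 0.1 s.
2. the insert's nose has passed under the leaf spring (x of insert_nose in the frame of grater above 0.062 m and value of joint leaf above 0.0005 m), for 0.05 s.
At the end, for the whole second after the job is handed in: the insert's nose is within 4 mm of the end stop, the insert lies flat (within 0.06 rad) under the bridge with the plate held down by more than 3 mm and the leaf spring bearing on it (lifted more than 0.5 mm) (x of insert_nose in the frame of grater above 0.111 m and z of insert_nose in the frame of grater below 0.026 m and z of insert_pad in the frame of grater below 0.031 m and value of joint lift_plate above 0.003 m and value of joint leaf above 0.0005 m and angle between insert_pad's own z axis and vertical below 0.06 rad and velocity of joint lift_plate below 0.01 m/s); the robot touches nothing.
It fails at once if the insert is lifted out of its channel or tipped up (z of insert_pad in the frame of grater above 0.042 m or z of insert_nose in the frame of grater above 0.038 m or angle between insert_pad's own z axis and vertical above 0.2 rad).
It fails at once if a thing standing around is moved more than 2 cm or knocked over (distance of any of teaspoon, salt_shaker, spice_jar, striped_beaker, candle_glass, mug from where it was at the start of the episode above 0.02 m or angle between any of teaspoon, salt_shaker, spice_jar, striped_beaker, candle_glass, mug's own z axis and vertical above 0.4 rad).
It also fails if it takes over 38 s, if anything falls off the work surface, if the arm or the gripper's body presses on something with over 40 N, if the wrist force passes 120 N, or if a joint passes its speed limit or range.

## Working session

There is one attempt and no reset: what is moved stays moved. The work goes in short steps, Python scripts to look and compute and a shell command to move; the robot and the scene stay as the last step left them, time stands still between calls to the robot, and variables do not carry over. Pictures are saved under pics/ and viewed, at most 10 in all, crops included, and the job is handed in when it is done.

```bash
mkdir -p pics; python3 - <<'E'
from rig import arm
import cv2,numpy as np,pickle
s=arm.get_state();print({k:np.round(v,3) for k,v in s.items()},arm.tcp_to_grasp)
for n in("top","scene"):
    c=arm.read_camera(n);pickle.dump(c,open(f"{n}0.pkl","wb"));cv2.imwrite(f"pics/{n}0.png",c["frame"][:,:,::-1])
    print(n,c["fx"],c["cx"],c["cy"],np.round(c["R"],3).tolist(),np.round(-c["R"].T@c["t"],3))
E
```

```text
{'clock': np.float64(0.0), 'joints': array([ 1.085,  0.125,  1.652, -0.   ,  1.367, -0.083]), 'joint_vel': array([-0.   , -0.001, -0.001,  0.001,  0.001,  0.   ]), 'joint_torque': array([-2.0000e-03, -4.2361e+01, -3.6546e+01, -0.0000e+00,  7.0000e-03,
        0.0000e+00]), 'ee_pos': array([0.255, 0.598, 0.403]), 'tcp_rot': array([-3.139, -0.   ,  2.739]), 'force': array([ 0.133, -0.449,  0.431]), 'ft_torque': array([-0.016,  0.038,  0.043]), 'finger_force': np.float64(0.0), 'width': np.float64(1.002)} 0.1547
top 407.34861876370314 281.1572090170971 213.188736316547 [[-0.029, -1.0, 0.002], [-0.991, 0.028, -0.128], [0.128, -0.005, -0.992]] [ 0.456 -0.021  0.934]
scene 403.7171695230437 285.7192075142738 213.21314843577062 [[0.699, -0.715, -0.007], [-0.407, -0.39, -0.826], [0.588, 0.58, -0.564]] [-0.06  -0.631  0.656]
```

View pics/top0.png

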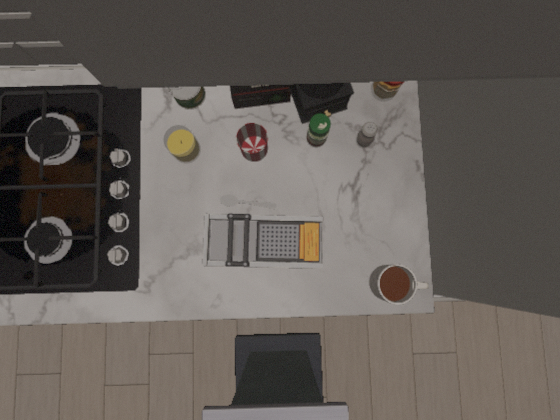

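View pics/scene0.png

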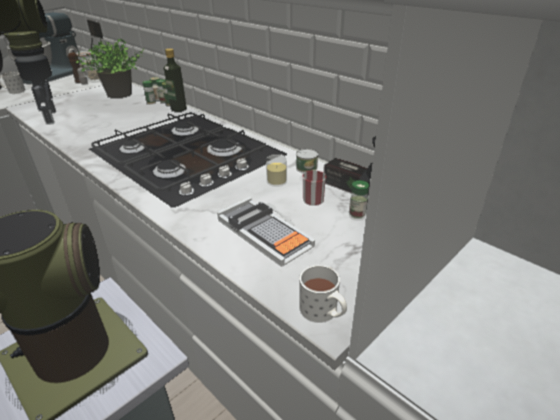

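The top view shows the grater at columns 203–323, rows 213–267. The orange pad is near (310,242) and the bridge near (238,240), so the slide runs towards image left, which is world +y. Next I'll measure the points.

```bash
cat > h.py <<'E'
import cv2,numpy as np,pickle
def cast(c,uv,z):
    R,t=np.array(c["R"]),np.array(c["t"]);o=-R.T@t
    d=R.T@np.array([(uv[0]-c["cx"])/c["fx"],(uv[1]-c["cy"])/c["fy"],1]);return o+d*(z-o[2])/d[2]
def orange(c):
    h=cv2.cvtColor(c["frame"],cv2.COLOR_RGB2HSV)
    m=cv2.inRange(h,(8,150,120),(24,255,255))
    n,l,s,ce=cv2.connectedComponentsWithStats(m)
    return [(s[i].tolist(),cv2.minAreaRect(np.argwhere(l==i)[:,::-1].astype(np.float32))) for i in range(1,n) if s[i][4]>30]
E
python3 - <<'E'
from h import *
for n in("top","scene"):
    c=pickle.load(open(f"{n}0.pkl","rb"))
    for s,r in orange(c):
        print(n,s,np.round(r[0],1),np.round(r[1],1),round(r[2],1),np.round(cast(c,r[0],.033),4))
        print(np.round([cast(c,p,.033)[:2] for p in cv2.boxPoints(r)],4).tolist())
c=pickle.load(open("top0.pkl","rb"));f=c["frame"][185:285,190:335,::-1]
cv2.imwrite("pics/crop.png",cv2.resize(f,None,fx=5.5,fy=5.5,interpolation=cv2.INTER_CUBIC))
E
```

```text
top [300, 224, 19, 37, 405] [309. 242.] [36. 18.] 90.0 [ 0.5061 -0.0857  0.033 ]
[[0.5467, -0.0672], [0.5455, -0.1072], [0.4661, -0.104], [0.4672, -0.0644]]
scene [275, 232, 22, 13, 35] [285.4 238.4] [ 1.5 23.7] 59.9 [ 0.5082 -0.0678  0.033 ]
[[0.4749, -0.0638], [0.5453, -0.067], [0.5427, -0.072], [0.4727, -0.0686]]
scene [277, 234, 30, 19, 179] [291.3 243.1] [ 8.7 29.5] 59.0 [ 0.5046 -0.0915  0.033 ]
[[0.4686, -0.0757], [0.5566, -0.0787], [0.5414, -0.1078], [0.4562, -0.1035]]
```

View pics/crop.png

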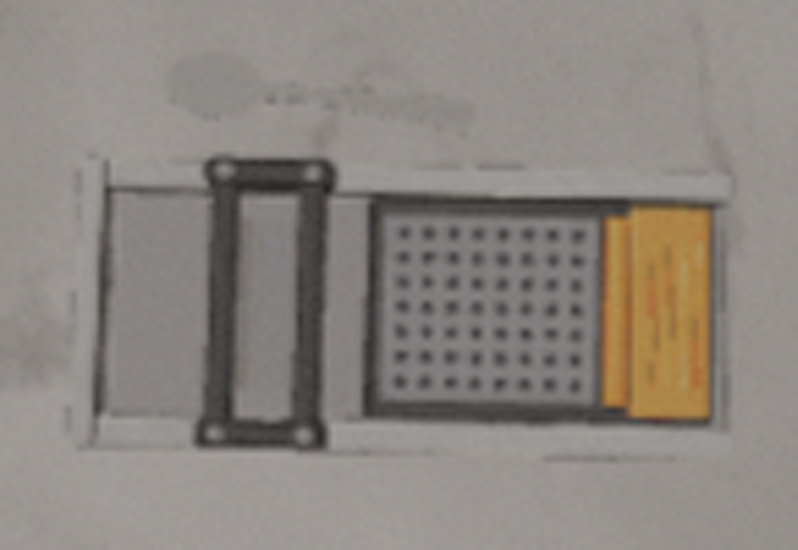

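```bash
python3 - <<'E'
from h import *
c=pickle.load(open("top0.pkl","rb"))
P=lambda x,y,z:cast(c,(190+(x+.5)/5.5-.5,185+(y+.5)/5.5-.5),z)
q={k:P(*v) for k,v in dict(postFL=(225,170,.043),postNL=(318,170,.043),postFR=(211,434,.043),postNR=(306,434,.043),
 padtl=(629,207,.032),padtr=(711,207,.032),padbl=(629,418,.032),padbr=(711,419,.032),noseT=(376,203,.0315),noseB=(366,413,.0315),
 stopT=(105,190,.030),stopB=(98,414,.030), wallT0=(108,189,.028),wallT1=(728,203,.028),wallB0=(98,414,.028),wallB1=(728,423,.028)).items()}
for k,v in q.items():print(k,np.round(v[:2]*1000,1))
d=lambda a,b:np.degrees(np.arctan2(*(q[b]-q[a])[[1,0]]))
for a,b in [("postNL","postFL"),("postNR","postFR"),("wallT1","wallT0"),("wallB1","wallB0"),("padtr","padtl"),("padbr","padbl")]:print(a,d(a,b))
for a,b in [("postNL","postNR"),("postFL","postFR"),("noseT","noseB"),("padtl","padbl"),("padtr","padbr"),("stopT","stopB")]:print(a,d(a,b)+270)
E
```

```text
postFL [568.8  85.7]
postNL [567.7  48.5]
postFR [464.   92.5]
postNR [463.   55.1]
padtl [550.5 -76.2]
padtr [ 549.5 -109.4]
padbl [465.7 -73.1]
padbr [ 464.4 -105.9]
noseT [555.1  26.1]
noseB [470.7  31.9]
stopT [563.7 136. ]
stopB [473.4 139.4]
wallT0 [564.3 135.2]
wallT1 [ 551.4 -116.7]
wallB0 [473.4 139.7]
wallB1 [ 462.6 -113. ]
postNL 88.3708115444103
postNR 88.35918864489042
wallT1 87.06827636860922
wallB1 87.54685169171282
padtr 88.36916127949537
padbr 87.66582100335849
postNL 446.38420030574105
postFL 446.25898653698493
noseT 446.06598205165517
padtl 447.9470462232715
padtr 447.6778642769496
stopT 447.8880528531588
```

The pad centre is at about (0.5075, −0.091) and the slide heading is about 87.3°. The nose sits about 9 mm in grater x and there are about 106 mm to travel, all consistent with the given sizes. I'll shut the fingers and turn the tool so its x axis lies along the slide, then move over the pad.

```bash
python3 -m handwheel '{"fingers":[-1,-1,-1,-1,-1,-1,-1,-1],"xyz":[[0,0,0],[0,0,0],[0,0,0],[0,0,0],[0,0,0],[0,0,0],[0,0,0],[0,0,0]],"twist":[[0,0,0.15],[0,0,0.15],[0,0,0.15],[0,0,0.15],[0,0,0.15],[0,0,0.15],[0,0,0.15],[0,0,0.15]]}' 30
python3 -m handwheel '{"fingers":[-1,-1,-1,-1,-1,-1,-1,-1],"xyz":[[-4.2,1.8,0],[-4.2,1.8,0],[-4.2,1.8,0],[-4.2,1.8,0],[-4.2,1.8,0],[-4.2,1.8,0],[-4.2,1.8,0],[-4.2,1.8,0]],"twist":[[0,0,0],[0,0,0],[0,0,0],[0,0,0],[0,0,0],[0,0,0],[0,0,0],[0,0,0]]}'
python3 -m handwheel '{"fingers":[-1,-1,-1,-1,-1,-1,-1,-1],"xyz":[[-4.2,1.8,0],[-4.2,1.8,0],[-4.2,1.8,0],[-4.2,1.8,0],[-4.2,1.8,0],[-4.2,1.8,0],[-4.2,1.8,0],[0,0,0]],"twist":[[0,0,0],[0,0,0],[0,0,0],[0,0,0],[0,0,0],[0,0,0],[0,0,0],[0,0,0]]}'
```

```text
clock: 0.9
ee_pos: [0.2548, 0.5978, 0.404]
tcp_rot: [-3.141, 0.001, 1.533]
force: [-0.0, -0.3, 0.9]
width: -0.002
finger_force: 0.0
clock: 1.7
ee_pos: [0.388, 0.2557, 0.4043]
tcp_rot: [-3.141, 0.0, 1.539]
force: [0.5, 0.2, -0.1]
width: 0.001
finger_force: 0.0
clock: 2.5
ee_pos: [0.5054, -0.0444, 0.4042]
tcp_rot: [-3.141, 0.001, 1.533]
force: [0.1, 0.7, -0.0]
width: -0.006
finger_force: 0.0
```

```bash
python3 -m handwheel '{"fingers":[-1,-1,-1,-1,-1,-1,-1],"xyz":[[-4.5,0.1,0],[0,0,4],[0,0,4],[0,0,4],[0,0,3],[0,0,2],[0,0,0]],"twist":[[0,0,0.01],[0,0,0],[0,0,0],[0,0,0],[0,0,0],[0,0,0],[0,0,0]]}'
python3 - <<'E'
from rig import arm
import cv2,numpy as np,pickle
fs=[]
for n in("wrist","top","scene"):
    c=arm.read_camera(n);pickle.dump(c,open(f"{n}1.pkl","wb"));fs.append(c["frame"][:,:,::-1])
t=cv2.resize(fs[1][185:285,190:335],(400,300));s=cv2.resize(fs[2][190:270,210:325],(400,300))
cv2.imwrite("pics/m1.png",np.hstack([cv2.resize(fs[0],(400,300)),t]))
cv2.imwrite("pics/s1.png",cv2.resize(fs[2][150:280,190:340],(690,598),interpolation=cv2.INTER_CUBIC))
E
```

```text
clock: 3.2
ee_pos: [0.5021, -0.0842, 0.2307]
tcp_rot: [-3.134, -0.002, 1.529]
force: [-0.9, 0.2, -0.7]
width: 0.0
finger_force: 0.0
```

View pics/m1.png

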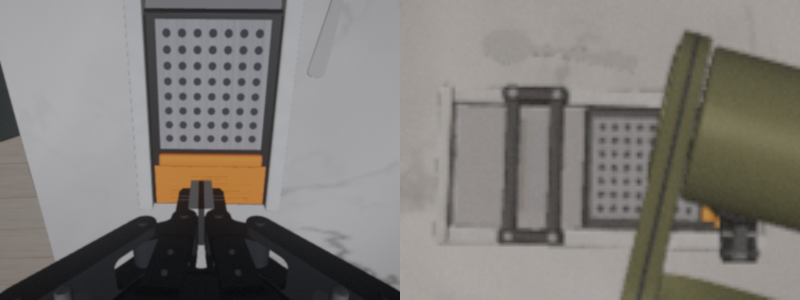

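View pics/s1.png

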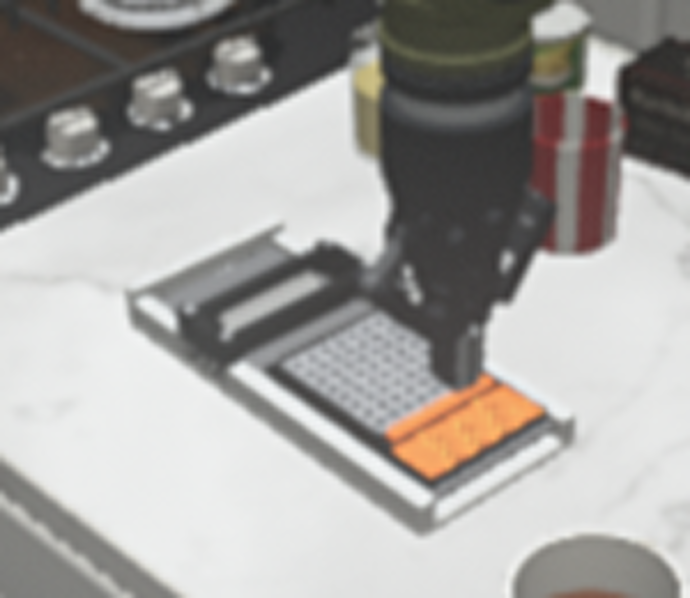

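The wrist view puts the pad at about x 155–265, y 165–203 in the half-scale picture, with the shut tips at (201,182), so the hand is slightly left of the pad middle. Spoon and bridge are clear. I'll cast the wrist pixels to check.

```bash
python3 - <<'E'
from h import *
c=pickle.load(open("wrist1.pkl","rb"));k=1.4
for n,u,v,z in [("ridge front L",160,154,.037),("ridge front R",262,154,.037),("padfrontL",155,165,.034),("padfrontR",266,166,.034),("padrearL",156,203,.032),("padrearR",266,203,.032),("noseL",147,12,.032),("noseR",281,12,.032),("tip",201,182,.0577)]:
    print(n,np.round(cast(c,(u*k,v*k),z)*1000,1))
from rig import arm
s=arm.get_state();print(s["ee_pos"],s["tcp_rot"],s["force"])
E
```

```text
ridge front L [472.9 -62.5  37. ]
ridge front R [546.4 -65.4  37. ]
padfrontL [467.7 -72.   34. ]
padfrontR [550.4 -76.   34. ]
padrearL [ 464.9 -105.2   32. ]
padrearR [ 552.2 -108.3   32. ]
noseL [472.3  30.1  32. ]
noseR [556.3  26.4  32. ]
tip [502.1 -76.   57.7]
[ 0.50456104 -0.08512602  0.23592471] [3.13993778e+00 2.58038391e-04 1.52923191e+00] [ 0.02996995  0.01450338 -1.05999771]
```

```bash
python3 -m handwheel '{"fingers":[-1,-1,-1,-1],"xyz":[[-0.6,0.45,0],[0,0,1.5],[0,0,0.9],[0,0,0]],"twist":[[0,0,0],[0,0,0],[0,0,0],[0,0,0]]}'
python3 -m handwheel '{"fingers":[-1,-1,-1],"xyz":[[0,0,0.4],[0,0,0],[0,0,0]],"twist":[[0,0,0],[0,0,0],[0,0,0]]}'
```

```text
clock: 3.75
ee_pos: [0.5073, -0.0914, 0.2085]
tcp_rot: [-3.138, -0.001, 1.529]
force: [-0.5, -1.0, -0.4]
width: 0.003
finger_force: 0.0
clock: 4.05
ee_pos: [0.5084, -0.0915, 0.2068]
tcp_rot: [3.142, 0.0, 1.529]
force: [-0.1, -0.2, 1.2]
width: 0.001
finger_force: 0.0
```

```bash
python3 -m handwheel '{"fingers":[-1,-1,-1],"xyz":[[0,0,0.4],[0,0,0],[0,0,0]],"twist":[[0,0,0],[0,0,0],[0,0,0]]}'
python3 -m handwheel '{"fingers":[-1,-1,-1],"xyz":[[0,0,0.4],[0,0,0],[0,0,0]],"twist":[[0,0,0],[0,0,0],[0,0,0]]}'
```

```text
clock: 4.35
ee_pos: [0.509, -0.0917, 0.2041]
tcp_rot: [3.14, 0.0, 1.529]
force: [-3.0, 0.5, 7.2]
width: 0.006
finger_force: 3.5
clock: 4.65
ee_pos: [0.5092, -0.0917, 0.2007]
tcp_rot: [3.14, 0.0, 1.529]
force: [-3.6, 0.7, 10.7]
width: 0.0
finger_force: 5.3
```

```bash
python3 -m handwheel '{"fingers":[-1,-1,-1],"xyz":[[0,0,0.3],[0,0,0.2],[0,0,0]],"twist":[[0,0,0],[0,0,0],[0,0,0]]}'
python3 -m handwheel '{"fingers":[-1,-1,-1],"xyz":[[0,0,0.2],[0,0,0],[0,0,0]],"twist":[[0,0,0],[0,0,0],[0,0,0]]}'
```

```text
clock: 4.95
ee_pos: [0.5096, -0.0918, 0.1979]
tcp_rot: [3.141, 0.0, 1.529]
force: [-10.3, 3.4, 25.1]
width: 0.003
finger_force: 12.4
clock: 5.25
ee_pos: [0.51, -0.0919, 0.1976]
tcp_rot: [-3.141, 0.0, 1.529]
force: [-16.5, 4.0, 35.8]
width: 0.003
finger_force: 17.9
```

Bottomed with about 36 N. There is some sideways strain, so I'll ease that and start pushing.

```bash
python3 -m handwheel '{"fingers":[-1,-1,-1,-1],"xyz":[[0,-0.15,0],[0.5,0,0],[0.5,0,0],[0,0,0]],"twist":[[0,0,0],[0,0,0],[0,0,0],[0,0,0]]}'
python3 -m handwheel '{"fingers":[-1,-1,-1,-1],"xyz":[[0.5,0,0],[0.5,0,0],[0.5,0,0],[0,0,0]],"twist":[[0,0,0],[0,0,0],[0,0,0],[0,0,0]]}'
```

```text
clock: 5.65
ee_pos: [0.51, -0.0842, 0.1979]
tcp_rot: [3.135, 0.009, 1.532]
force: [-9.4, -11.8, 26.3]
width: 0.005
finger_force: 13.2
clock: 6.05
ee_pos: [0.5107, -0.0695, 0.198]
tcp_rot: [3.135, 0.01, 1.532]
force: [-9.9, -15.0, 27.4]
width: -0.0
finger_force: 13.5
```

```bash
python3 - <<'E'
from rig import arm
import cv2,pickle
c=arm.read_camera("wrist");pickle.dump(c,open("w2.pkl","wb"));cv2.imwrite("pics/w2.png",c["frame"][:,:,::-1])
E
```

```text
(no output)
```

View pics/w2.png

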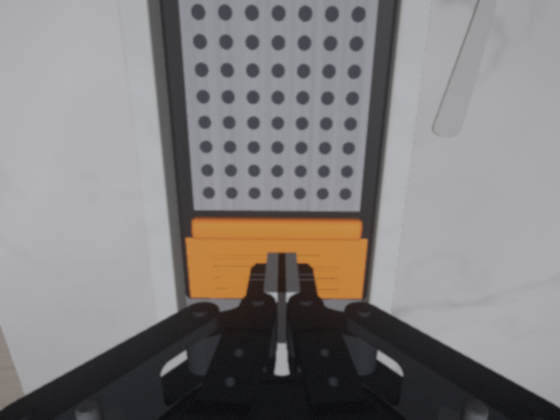

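The pad spans columns 186–367, rows 238–298, with the ridge at rows 218–238 and the tips at (282,255) just behind it. I'll check how far the insert has moved.

```bash
python3 - <<'E'
from h import *
c=pickle.load(open("w2.pkl","rb"))
for n,u,v,z in [("ridge front",277,218,.030),("padfront",277,238,.026),("padrear",277,298,.025),("L",187,265,.025),("R",367,265,.025)]:
    print(n,np.round(cast(c,(u,v),z)*1000,1))
E
```

```text
ridge front [512.  -43.3  30. ]
padfront [511.5 -54.4  26. ]
padrear [510.1 -86.5  25. ]
L [468.6 -66.8  25. ]
R [553.4 -70.4  25. ]
```

```bash
python3 -m handwheel '{"fingers":[-1,-1,-1,-1,-1,-1,-1],"xyz":[[0.6,0,0],[0.6,0,0],[0.6,0,0],[0.6,0,0],[0.6,0,0],[0.6,0,0],[0,0,0]],"twist":[[0,0,0],[0,0,0],[0,0,0],[0,0,0],[0,0,0],[0,0,0],[0,0,0]]}'
python3 -m handwheel '{"fingers":[-1,-1,-1,-1,-1,-1],"xyz":[[0.6,0,0],[0.6,0,0],[0.6,0,0],[0.6,0,0],[0.6,0,0],[0,0,0]],"twist":[[0,0,0],[0,0,0],[0,0,0],[0,0,0],[0,0,0],[0,0,0]]}'
```

```text
clock: 6.8
ee_pos: [0.5131, -0.0332, 0.1982]
tcp_rot: [3.131, 0.009, 1.531]
force: [-4.7, -13.9, 24.1]
width: 0.001
finger_force: 14.1
clock: 7.4
ee_pos: [0.5145, -0.0029, 0.1983]
tcp_rot: [3.13, 0.008, 1.531]
force: [-4.2, -14.3, 24.3]
width: -0.003
finger_force: 14.4
```

Smooth so far, with about 20 mm left. I'll go on in small steps until the reaction rises at the stop.

```bash
python3 -m handwheel '{"fingers":[-1,-1,-1,-1,-1],"xyz":[[0.4,0,0],[0.4,0,0],[0.4,0,0],[0.3,0,0],[0,0,0]],"twist":[[0,0,0],[0,0,0],[0,0,0],[0,0,0],[0,0,0]]}'
python3 -m handwheel '{"fingers":[-1,-1,-1],"xyz":[[0.3,0,0],[0.2,0,0],[0,0,0]],"twist":[[0,0,0],[0,0,0],[0,0,0]]}'
python3 -m handwheel '{"fingers":[-1,-1,-1],"xyz":[[0.2,0,0],[0.2,0,0],[0,0,0]],"twist":[[0,0,0],[0,0,0],[0,0,0]]}'
```

```text
clock: 7.9
ee_pos: [0.5152, 0.0119, 0.1983]
tcp_rot: [3.13, 0.008, 1.531]
force: [-3.9, -14.6, 24.4]
width: 0.004
finger_force: 14.5
clock: 8.2
ee_pos: [0.5155, 0.0168, 0.1983]
tcp_rot: [3.13, 0.008, 1.531]
force: [-3.8, -15.2, 25.5]
width: -0.002
finger_force: 14.6
clock: 8.5
ee_pos: [0.5156, 0.0208, 0.1983]
tcp_rot: [3.13, 0.008, 1.531]
force: [-3.4, -16.9, 23.4]
width: 0.002
finger_force: 14.6
```

```bash
python3 -m handwheel '{"fingers":[-1,-1,-1],"xyz":[[0.2,0,0],[0.2,0,0],[0,0,0]],"twist":[[0,0,0],[0,0,0],[0,0,0]]}'
python3 - <<'E'
from rig import arm
import cv2,pickle,numpy as np
c=arm.read_camera("wrist");pickle.dump(c,open("w3.pkl","wb"))
t=arm.read_camera("top");pickle.dump(t,open("t3.pkl","wb"))
cv2.imwrite("pics/w3.png",np.hstack([cv2.resize(c["frame"],(400,300)),cv2.resize(t["frame"][185:285,190:335],(400,300))])[:,:,::-1])
E
```

```text
clock: 8.8
ee_pos: [0.5159, 0.0238, 0.1983]
tcp_rot: [3.13, 0.012, 1.532]
force: [-4.1, -23.4, 24.7]
width: -0.003
finger_force: 19.2
```

View pics/w3.png

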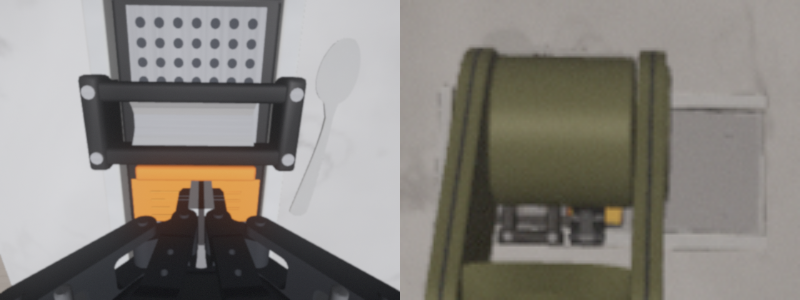

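The insert is now under both bars with the tips at the ridge (pad front at row 179, ridge top at row 165), and the reaction has risen to 23 N. I'll check the position.

```bash
python3 - <<'E'
from h import *
c=pickle.load(open("w3.pkl","rb"));k=1.4
for n,u,v,z in [("ridge front",195,166,.030),("padfront",195,179,.026),("padrear",150,222,.025),("post NL",97,158,.043),("post NR",288,159,.043),("post FL",88,92,.043),("post FR",297,94,.043)]:
    print(n,np.round(cast(c,(u*k,v*k),z)*1000,1))
E
python3 -m handwheel '{"fingers":[-1,-1,-1],"xyz":[[0.2,0,0],[0.2,0,0],[0,0,0]],"twist":[[0,0,0],[0,0,0],[0,0,0]]}'
```

```text
ridge front [515.9  42.9  30. ]
padfront [515.3  32.2  26. ]
padrear [4.827e+02 4.000e-01 2.500e+01]
post NL [462.7  55.3  43. ]
post NR [568.1  50.3  43. ]
post FL [464.3  90.8  43. ]
post FR [570.1  85.6  43. ]
clock: 9.2
ee_pos: [0.516, 0.0255, 0.1983]
tcp_rot: [3.131, 0.019, 1.534]
force: [-5.3, -37.2, 25.4]
width: 0.001
finger_force: 25.3
```

Ridge front and pad front land at grater x of about 20 and 9.4 mm, against 19 and 9 when home. The force climbs with almost no motion, so the nose is on the stop. I'll ease the push, then rise straight up.

```bash
python3 -m handwheel '{"fingers":[-1,-1,-1],"xyz":[[-0.2,0,0],[-0.2,0,0],[0,0,0]],"twist":[[0,0,0],[0,0,0],[0,0,0]]}'
python3 -m handwheel '{"fingers":[-1,-1,-1,-1,-1,-1],"xyz":[[0,0,-0.3],[0,0,-0.3],[0,0,-0.3],[0,0,-0.3],[0,0,-0.3],[0,0,0]],"twist":[[0,0,0],[0,0,0],[0,0,0],[0,0,0],[0,0,0],[0,0,0]]}'
```

```text
clock: 9.5
ee_pos: [0.5159, 0.0237, 0.1983]
tcp_rot: [3.13, 0.01, 1.531]
force: [-3.8, -21.0, 23.9]
width: -0.003
finger_force: 23.4
clock: 10.1
ee_pos: [0.5121, 0.0272, 0.2072]
tcp_rot: [3.141, -0.0, 1.528]
force: [-0.9, 0.1, -0.5]
width: -0.002
finger_force: 0.0
```

Free of contact. I'll rise well clear, move back along −x and look.

```bash
python3 -m handwheel '{"fingers":[-1,-1,-1,-1,-1,-1,-1],"xyz":[[0,0,-1],[0,0,-4],[0,0,-4],[-4,0,-2],[-4,0,0],[-4,0,0],[0,0,0]],"twist":[[0,0,0],[0,0,0],[0,0,0],[0,0,0],[0,0,0],[0,0,0],[0,0,0]]}'
python3 - <<'E'
from rig import arm
import cv2,pickle,numpy as np
c=arm.read_camera("wrist");pickle.dump(c,open("w4.pkl","wb"))
t=arm.read_camera("top")
cv2.imwrite("pics/w4.png",np.hstack([cv2.resize(c["frame"],(400,300)),cv2.resize(t["frame"][185:285,190:335],(400,300))])[:,:,::-1])
print(arm.get_state()["force"])
E
```

```text
clock: 10.8
ee_pos: [0.5067, -0.0953, 0.3179]
tcp_rot: [3.14, 0.001, 1.525]
force: [-0.0, 0.3, 0.4]
width: -0.0
finger_force: 0.0
[-0.13109929 -0.0641131   0.09198524]
```

View pics/w4.png

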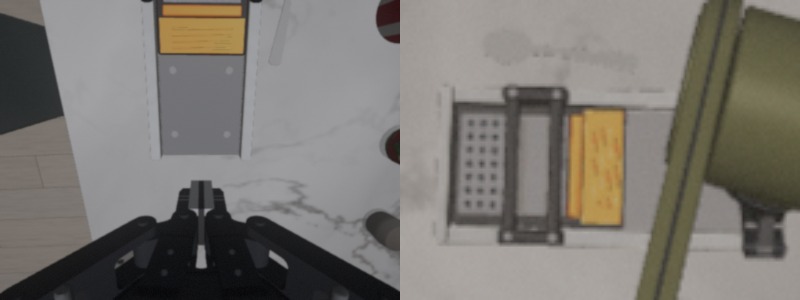

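The top view shows the nose up against the stop at column 455 of the mosaic, with the insert under both bars and the hand clear. One numeric check before signing off.

```bash
python3 - <<'E'
from h import *
from rig import arm
c=pickle.load(open("w4.pkl","rb"));k=1.4
a=cast(c,(203*k,53*k),.027);b=cast(c,(203*k,17*k),.028);print("pad rear/front",a,b)
t=arm.read_camera("top")
for n,u,v,z in [("pad rear",622,165,.027),("pad front",583,165,.027),("barN",551,165,.043),("barF",513,165,.043),("nose",458,165,.025),("stop",452,165,.036)]:
    print(n,np.round(cast(t,(190+(u-400)*145/400,185+v/3),z)*1000,1))
cv2.imwrite("pics/end.png",cv2.resize(t["frame"][200:275,195:310,::-1],(790,515),interpolation=cv2.INTER_CUBIC))
E
```

```text
pad rear/front [ 5.14589981e-01 -4.16347157e-04  2.70000000e-02] [0.51598841 0.03209602 0.028     ]
pad rear [513.4  -0.6  27. ]
pad front [514.3  30.9  27. ]
barN [514.   55.3  43. ]
barF [514.8  85.4  43. ]
nose [517.3 131.9  25. ]
stop [516.7 134.9  36. ]
```

View pics/end.png

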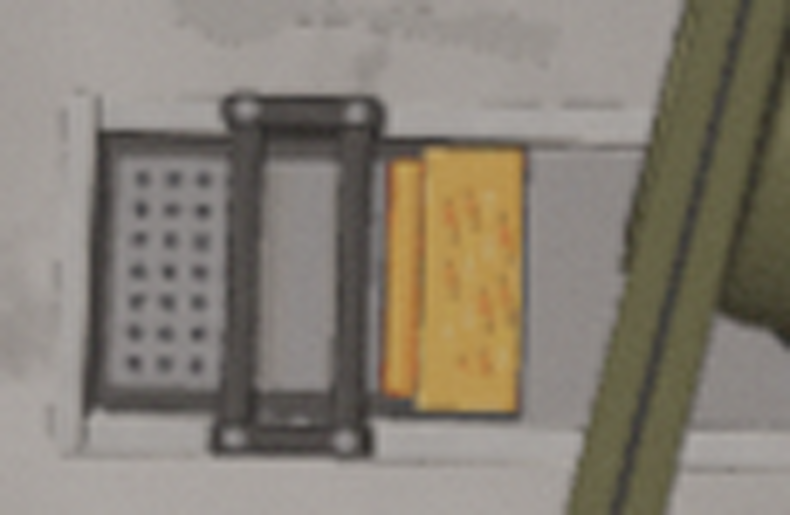

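The black nose border lies directly on the white stop with no floor showing between them. The insert has not moved since the fingers left it, and the pad front is still at y = 0.032.

```bash
python3 -c "
from rig import arm
print(arm.sign_off())"
```

```text
the job is handed in; nothing more can be done
None
```

The insert was pressed down and pushed home: its nose is against the white end stop, it sits under both bars, and the hand is clear; the job is handed in, but sign-off returned no verdict.

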